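# Work the winged stopper out of a reagent bottle

### The arm

A 6-joint arm with a two-finger parallel gripper is mounted at the origin on the work surface. World frame = base frame: x ahead of the robot, y to its left, z up, the work surface at z = 0. Lengths are in mm, angles in rad, forces in N, time in s.
With the tool pointing down it reaches from about 325 to 900 mm from the base axis. Payload 6.1 kg.
Tool frame: the origin (TCP) lies at the very end of the fingers, on their centre line; the grasp point (between the pads) lies 19 mm behind it; z points along the fingers, y is the direction in which the jaws open and shut (so a half turn about z gives the same grasp; the last joint's range is limited). The gripper opens to 87 mm and grips with 3 to 60 N. Pads are 19 mm wide; open, the fingers measure 117 mm over their backs; the gripper's body (75 mm by 190 mm) begins 51 mm behind the grasp point.
Start: joints at [-1.465, 0.22, 1.526, -0, 1.395, -0.126], TCP at [143.574, -608.278, 191.838] pointing down, gripper open.
Joint ranges: [-2.98, 2.98], [-0.91, 2.08], [0.09, 2.57], [-1.24, 4.39], [0.2, 2.65], [-2.68, 2.68]. Speed limits (rad/s): [2.57, 2.57, 3.01, 3.14, 3.14, 3.14].

### API

Orientations are given as a rotation vector (axis times angle).
In Python, from station import * gives the robot as it stands. The module is installed in compiled form; this text tells all that it offers.
- The arm moves only by the shell command python3 -m handwheel 'ROWS' [FORCE]. ROWS is JSON, a list of rows, each a list of 7 numbers: the opening in per cent of the stroke, from 0 (shut) to 100 (fully open), then the shift along the tool's x, y, z in mm, then the turn, a rotation vector about the tool's x, y, z in degrees. A call has exactly 8 rows; each row shifts and turns the commanded pose from where the row before left it, along the tool's axes as they then stand; what a row does not reach is not made up. A row lasts 1/8 s, in which the tool goes at most 62.5 mm and 10.7 degrees, less where a joint would pass 70% of its speed; a pose out of reach is approached as far as the arm can. A call with a gripper value outside its range is refused whole. The fingers move at their own pace and stop on an object; FORCE is the grip in N (left out, the last holds). Time passes only in rows, so rows that do not move let the fingers close, or fill a call up. It gives the time, the measured TCP pose, the force and the opening at its end, in the units of the state.
- sense(): the state, without advancing time (a new reading comes with each control period).
- grab_frame(name): name is "side" or "top"; returns a dict with "frame" (400x640x3 uint8, red, green, blue), "depth" (400x640 float32, mm along the optical axis (not along the pixel's ray), 0 where there is no reading), "camera_matrix" (3x3 intrinsics, pixels), "camera_from_world" (4x4, takes a point from world to camera coordinates). Camera axes: x right, y down, z forward; pixel columns grow to the right and rows downward; lengths in mm; the calibration is good to about 2 mm. A picture is of the moment at which its call begins.
- close_job(): hands the job in, once; it reports no verdict.
Trained networks look in a picture, given as the dict that the camera call returned (one of the last four; its "shot" number tells which), for a name from the list of things; names that differ only in an ending like _2 or _b are one class to them, and where a whole thing is asked for, a point or a joint stands for the part that bears it (a point fixed in the world has none). Each returns a list of dicts, best first, with "p" (0 to 1); they miss things now and then, are a little off and sometimes report something else, mostly with a low value. They report only what shows in the picture. A call takes as long as a camera call. They do not tell look-alikes from the thing itself.
- recognise(picture, name): "rect" ([left, top, right, bottom] in pixels, round what is visible of it).
- masks_of(picture, name): "mask" (400x640 bool, what is visible of it) and "rect" ([left, top, right, bottom] in pixels, round what is visible of it).
The state is a dict: "time_s": time; "joints": joint angles; "qvel": joint speeds; "tau": joint torques, N m; "ee_pos": TCP position; "orientation": TCP orientation; "wrist_force": force on the tool from outside, world axes, zero at the start; "torque": the same for the moment, N m; "finger_gap": finger opening in mm.
Only numpy, scipy, OpenCV 4.12 (cv2) and the standard library are available. Lean on these libraries where they do the work, as an engineer would, in place of code of your own. Each camera call takes 0.05 s, during which the arm holds its last target.

### The job

Open the wide, squat reagent bottle that is closed with a winged stopper, ready for the analyser. The stopper sits tight: while it is still in the neck twist it at least 30 degrees one way and then back again, pulling up gently as you go, until it comes free. Stand it upright on its plug end inside the shallow steel tray and let go.

Things in the scene. Friction and masses are not known exactly. Their poses are not given: they have to be found in the camera images.
- stopper_grip (a point): Centre of the grip of the loose black stopper: an upright wing 38 mm long (x), 14 mm thick (y: pinch it here from above), 46 mm tall (z, up). Below the wing: a flange 44 mm across, 5 mm thick, then a round plug 32 mm across, 20 mm long, its flat end 48 mm below this point. One piece, about 50 g. It starts fully home, its x along the bottle's x.
- bottle_rim (a point): Centre of the bottle's mouth, at its rim; the stopper's flange rests on it, the grip centre 28 mm above. Neck 47 mm across. Rubber lips inside hold the plug by friction: a straight pull takes about 10 to 20 N, less while it turns; it turns either way against up to 0.3 N m. The lips let go after 18 mm of lift; the plug clears the rim after 20 mm.
- bottle: Squat white bottle 80 mm across, fixed on a black 100 mm square seat 8 mm thick. Origin on its axis at the bench, z up; rim 105 mm above. Two other fixed bottles stand on like seats, at least 140 mm away, in any order: a slim one, 54 mm across, 189 mm tall in all, with a like winged stopper, and a squat one with a plain round cap.
- tray: Shallow open steel tray, empty, fixed, nearer the robot than the bottles; 140 x 140 mm outside, walls 4 mm thick and 16 mm high, floor 4 mm thick. Origin at the centre of its underside on the bench; x and y along its sides, z up. A stopper standing in it has its grip centre 52 mm above this origin.
Things that resemble listed ones, but are neither listed nor needed, are in the scene too. What is shaped like the bottle but blue, orange or purple is not meant.

How it is judged:
By the outcome, as a careful person would: the job done as asked, in the order asked, and still so for the second after the job is handed in, with the robot touching nothing.
It also fails if it takes over 54 s, if anything falls off the work surface, if the arm or the gripper's body presses on something with over 40 N, if the wrist force passes 120 N, or if a joint passes its speed limit or range.

## Working session

There is one attempt and no reset: what is moved stays moved. The work goes in short steps, Python scripts to look and compute and a shell command to move; the robot and the scene stay as the last step left them, time stands still between calls to the robot, and variables do not carry over. Pictures are saved under pics/ and viewed, and the job is handed in when it is done.

```bash
mkdir -p pics; python3 - <<'E'
from station import *
import cv2,numpy as np,pickle
s=sense();print({k:np.round(v,3) for k,v in s.items()})
for n in("top","side"):
    p=grab_frame(n);cv2.imwrite(f"pics/{n}0.png",p["frame"][:,:,::-1]);pickle.dump(p,open(n+"0.pkl","wb"))
    print(n,p["camera_matrix"].round(1).tolist(),p["camera_from_world"].round(3).tolist())
    for k in("bottle","stopper_grip","tray","bottle_rim"):
        print(k,[(np.round(d["rect"]).astype(int).tolist(),round(d["p"],2)) for d in recognise(p,k)])
E
```

```text
{'time_s': np.float64(0.0), 'joints': array([-1.465,  0.221,  1.528, -0.   ,  1.395, -0.126]), 'qvel': array([-0.001, -0.002,  0.   ,  0.001, -0.   ,  0.002]), 'tau': array([-2.0000e-03, -4.9462e+01, -3.8737e+01,  7.0000e-02,  5.7000e-02,
       -0.0000e+00]), 'ee_pos': array([ 143.496, -607.601,  190.735]), 'orientation': array([-3.119, -0.363, -0.   ]), 'wrist_force': array([-0.157, -1.242, -0.386]), 'torque': array([ 0.008, -0.013, -0.008]), 'finger_gap': np.float64(86.904)}
top [[463.8, 0.0, 320.4], [0.0, 463.8, 198.0], [0.0, 0.0, 1.0]] [[-0.003, -1.0, -0.007, 80.275], [-0.995, 0.003, -0.102, 621.131], [0.102, 0.006, -0.995, 1077.38], [0.0, 0.0, 0.0, 1.0]]
bottle [([324, 118, 371, 162], 0.85), ([223, 241, 272, 288], 0.83), ([170, 145, 220, 192], 0.83), ([237, 179, 281, 222], 0.7), ([243, 108, 285, 152], 0.7)]
stopper_grip [([244, 184, 262, 205], 0.87)]
tray [([370, 247, 437, 310], 0.76)]
bottle_rim [([220, 239, 277, 286], 0.82), ([322, 118, 375, 165], 0.82), ([240, 110, 283, 152], 0.77), ([176, 144, 221, 190], 0.64), ([238, 177, 281, 225], 0.62)]
side [[436.5, 0.0, 313.0], [0.0, 436.5, 209.1], [0.0, 0.0, 1.0]] [[-0.892, -0.452, -0.015, 583.538], [-0.261, 0.542, -0.799, 221.806], [0.37, -0.708, -0.602, 739.108], [0.0, 0.0, 0.0, 1.0]]
bottle [([165, 228, 237, 302], 0.94), ([304, 298, 390, 389], 0.8), ([144, 305, 224, 397], 0.78), ([238, 274, 313, 341], 0.65)]
stopper_grip [([254, 238, 283, 277], 0.67)]
tray [([389, 203, 462, 256], 0.93)]
bottle_rim [([171, 229, 241, 305], 0.87), ([307, 300, 390, 390], 0.75), ([236, 272, 311, 343], 0.72), ([238, 176, 300, 243], 0.65), ([141, 308, 225, 400], 0.55)]
```

View pics/top0.png

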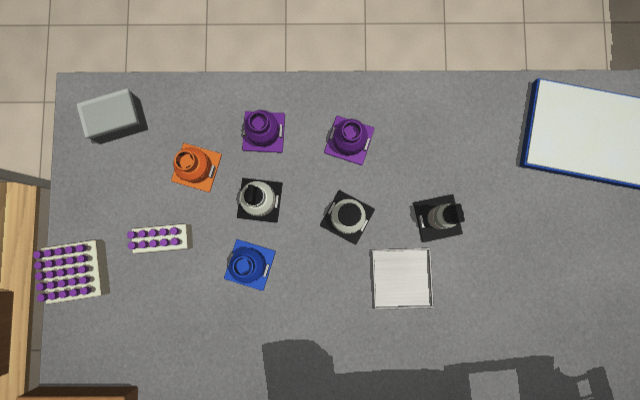

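View pics/side0.png

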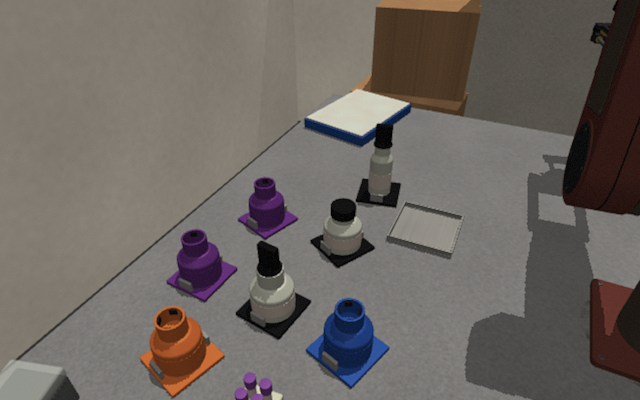

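```bash
python3 - <<'E'
import cv2,pickle
a=pickle.load(open("top0.pkl","rb"))["frame"][90:330,150:450,::-1]
b=pickle.load(open("side0.pkl","rb"))["frame"][150:400,130:480,::-1]
cv2.imwrite("pics/tc.png",cv2.resize(a,None,fx=2.5,fy=2.5,interpolation=2))
cv2.imwrite("pics/sc.png",cv2.resize(b,None,fx=2.28,fy=2.28,interpolation=2))
E
```

```text
(no output)
```

View pics/tc.png

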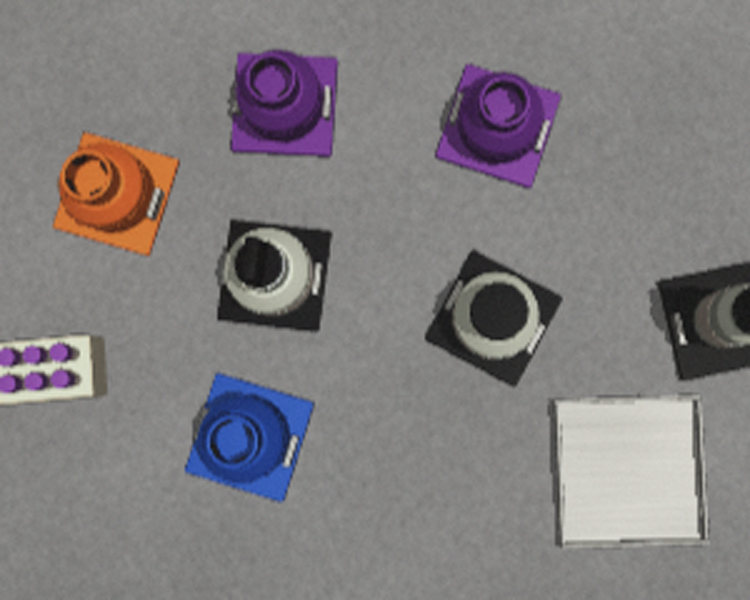

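View pics/sc.png

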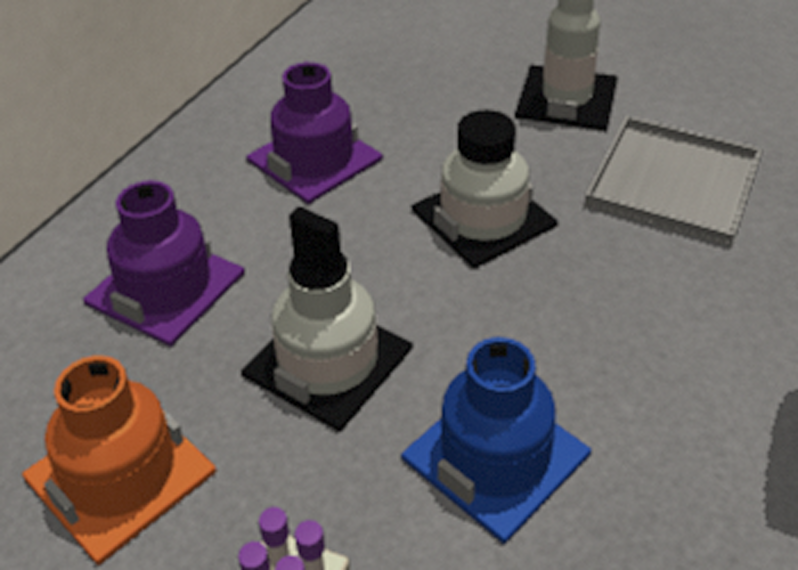

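The candidates are the white bottle with the wing at top (260,200) / side (270,300), the slim one at top (440,217) / side (380,170), and the round-capped one at top (348,215) / side (343,235). The orange, purple (two) and blue ones are excluded by colour. The first fits: it is white and squat with an upright wing. The crops confirm it.

```bash
cat > h.py <<'E'
import numpy as np,cv2,pickle
def cloud(p):
    K=p["camera_matrix"];d=p["depth"].astype(float);T=np.linalg.inv(p["camera_from_world"])
    v,u=np.mgrid[:400,:640]
    c=np.stack([(u-K[0,2])/K[0,0]*d,(v-K[1,2])/K[1,1]*d,d],-1)
    w=c@T[:3,:3].T+T[:3,3]; w[d==0]=np.nan
    return w
def rect(P):
    (c,s,a)=cv2.minAreaRect(P.astype(np.float32)); return np.round(c,1),np.round(s,1),round(a,1)
E
python3 - <<'E'
from h import *
for n,b,t in(("top",(225,165,290,230),(360,240,445,315)),("side",(225,230,320,350),(380,195,470,260))):
    p=pickle.load(open(n+"0.pkl","rb"));w=cloud(p);f=p["frame"].astype(int)
    z=w[...,2]
    def sub(q): return w[q[1]:q[3],q[0]:q[2]].reshape(-1,3),f[q[1]:q[3],q[0]:q[2]].reshape(-1,3)
    P,C=sub(b)
    dark=C.max(1)<60
    m=dark&(P[:,2]>118);W=P[m];print(n,"wing",m.sum(),W[:,2].max(),np.nanpercentile(W,[2,50,98],axis=0).round(1).tolist(),rect(W[:,:2]))
    mt=dark&(P[:,2]>148);
    if mt.sum()>4:print(" wing top",mt.sum(),P[mt].mean(0).round(1),rect(P[mt][:,:2]))
    m=dark&(P[:,2]<20)&(P[:,2]>3);print(" seat",m.sum(),np.median(P[m][:,2]),rect(P[m][:,:2]),cv2.boxPoints(cv2.minAreaRect(P[m][:,:2].astype(np.float32))).round().tolist())
    m=(C.min(1)>90)&(P[:,2]>40)
    B=P[m];print(" body",B[:,2].max(),B[:,:2].min(0).round(1),B[:,:2].max(0).round(1))
    P,C=sub(t);m=(P[:,2]>11)&(P[:,2]<30);print(" tray",m.sum(),rect(P[m][:,:2]))
    m=np.isfinite(P[:,2]);print(np.nanpercentile(P[:,2],[5,25,50,75,95]).round(1))
    # bench check
    print(" bench",np.nanmedian(w[330:340,150:200,2]) if n=="top" else np.nanmedian(w[250:280,400:450,2]))
E
```

```text
top wing 156 160.20120546767328 [[602.3, 219.7, 120.7], [619.2, 225.4, 154.8], [636.8, 235.4, 159.7]] (array([619.6, 228.2]), array([14.8, 35.3]), 84.4)
 wing top 116 [619.4 227.6 155.8] (array([619.8, 228.3]), array([14.7, 35. ]), 84.0)
 seat 564 8.479241460922594 (array([620. , 228.2]), array([99.8, 97.6]), 82.9) [[565.0, 185.0], [662.0, 173.0], [675.0, 272.0], [578.0, 284.0]]
 body 160.17816111479146 [581.4 187.9] [659.1 265.9]
 tray 435 (array([ 440.3, -115.5]), array([157.3, 140.6]), 1.8)
[-2.2  0.7  2.9  5.3 14.3]
 bench 0.6462444907665486
side wing 449 157.50423900242208 [[600.0, 223.9, 119.4], [615.3, 234.8, 143.1], [636.2, 238.1, 156.6]] (array([618.3, 230. ]), array([15.1, 38.9]), 82.3)
 wing top 178 [617.5 231.6 154. ] (array([618.7, 229.9]), array([15.1, 38.1]), 82.3)
 seat 971 7.38194310128938 (array([661.6, 161.5]), array([176.3, 276.2]), 12.9) [[545.0, 276.0], [607.0, 7.0], [778.0, 47.0], [717.0, 316.0]]
 body 142.62009052697465 [578.4 193. ] [656.8 270.2]
 tray 474 (array([ 457.6, -116.6]), array([196.1, 151.8]), 1.4)
[-2.2 -0.6  1.7  4.  13.9]
 bench -0.4244240837671782
```

```bash
python3 - <<'E'
from h import *
p=pickle.load(open("top0.pkl","rb"));f=p["frame"].astype(int)
m=np.zeros((400,640),np.uint8);m[235:320,362:445]=(f[235:320,362:445].min(2)>150)
n,l,s,c=cv2.connectedComponentsWithStats(m);i=1+s[1:,4].argmax();print(s[i])
q=cv2.boxPoints(cv2.minAreaRect(np.argwhere(l==i)[:,::-1].astype(np.float32)))
K=p["camera_matrix"];T=np.linalg.inv(p["camera_from_world"])
def ray(u,v,z):
    d=T[:3,:3]@np.linalg.inv(K)@[u,v,1];return T[:3,3]+d*(z-T[2,3])/d[2]
for z in(4,):
    P=np.array([ray(u,v,z) for u,v in q]);print(P.mean(0).round(1),rect(P[:,:2]))
P=np.array([ray(u,v,16) for u,v in((371,249),(431.5,248),(433,307.5),(373,309))]);print(P.round(1).tolist(),P.mean(0).round(1))
# slim bottle & blue tops
w=cloud(p)
for nm,b in(("slim",(425,195,470,240)),("blue",(225,240,275,290))):
    Q=w[b[1]:b[3],b[0]:b[2]].reshape(-1,3);Q=Q[Q[:,2]>60];print(nm,np.nanpercentile(Q,[1,50,99],axis=0).round().tolist())
E
python3 -m handwheel '[[100,27.3,-29.4,-20,0,0,0],[100,27.3,-29.4,-20,0,0,0],[100,27.3,-29.4,-20,0,0,0],[100,27.3,-29.4,-20,0,0,0],[100,27.3,-29.4,-20,0,0,0],[100,27.3,-29.4,-10,0,0,0],[100,27.3,-29.4,0,0,0,0],[100,27.3,-29.4,0,0,0,0]]'
python3 -m handwheel '[[100,27.3,-29.4,0,0,0,0],[100,27.3,-29.4,0,0,0,0],[100,27.3,-29.4,0,0,0,0],[100,27.3,-29.4,0,0,0,0],[100,27.3,-29.4,0,0,0,0],[100,27.3,-29.4,0,0,0,0],[100,27.3,-29.4,0,0,0,0],[100,27.3,-29.4,0,0,0,0]]'
```

```text
[ 373  248   57   59 3050]
[ 432.8 -114.9    4. ] (array([ 432.7, -115.3]), array([135.5, 139.6]), 89.2)
[[499.6, -42.4, 16.0], [501.6, -187.3, 16.0], [361.7, -187.1, 16.0], [358.5, -45.2, 16.0]] [ 430.3 -115.5   16. ]
slim [[550.0, -216.0, 64.0], [573.0, -197.0, 142.0], [601.0, -179.0, 192.0]]
blue [[428.0, 215.0, 61.0], [465.0, 247.0, 74.0], [501.0, 286.0, 108.0]]
time_s: 1.5
ee_pos: [302.7, -328.1, 302.3]
orientation: [3.12, 0.363, 0.001]
wrist_force: [1.0, 0.1, -0.3]
finger_gap: 86.6
time_s: 2.5
ee_pos: [461.2, -48.9, 302.1]
orientation: [3.12, 0.363, 0.001]
wrist_force: [0.6, -0.4, 0.7]
finger_gap: 87.1
```

```bash
python3 -m handwheel '[[100,27.3,-29.4,0,0,0,0],[100,27.3,-29.4,0,0,0,0],[100,27.3,-29.4,0,0,0,0],[100,27.3,-29.4,0,0,0,0],[100,27.3,-29.4,0,0,0,0],[100,27.3,-29.4,0,0,0,0],[100,27.3,-29.4,0,0,0,10],[100,0,0,0,0,0,9.8]]'
cat > err.py <<'E'
from station import *; import numpy as np,sys
from scipy.spatial.transform import Rotation as R
t=np.array([float(a) for a in sys.argv[1:4]])
s=sense();r=R.from_rotvec(s["orientation"])
m=r.as_matrix();print("shift tool",(m.T@(t-s["ee_pos"])).round(1),"yaw y",np.degrees(np.arctan2(m[1,1],m[0,1])).round(1),"tilt",m[:,2].round(3),"pos",np.round(s["ee_pos"],1))
print("q",np.degrees(s["joints"]).round(1),"F",np.round(s["wrist_force"],1),"tau",np.round(s["torque"],2),"gap",s["finger_gap"],"t",s["time_s"])
E
python3 err.py 619 229 116
```

```text
time_s: 3.5
ee_pos: [599.7, 196.5, 300.8]
orientation: [-3.136, 0.183, 0.002]
wrist_force: [-0.5, 0.3, -0.8]
finger_gap: 86.9
shift tool [ 15.6 -34.4 184.8] yaw y -96.7 tilt [-0.001  0.    -1.   ] pos [599.7 196.5 300.8]
q [ 11.   10.9  77.9   0.   91.2 107.6] F [-0.5  0.3 -0.8] tau [-0.01  0.01  0.  ] gap 86.88960196128507 t 3.5
```

```bash
python3 -m handwheel '[[100,7.8,-17.2,0,0,0,0],[100,7.8,-17.2,0,0,0,0],[100,0,0,40,0,0,0],[100,0,0,40,0,0,0],[100,0,0,35,0,0,0],[100,0,0,10,0,0,0],[100,0,0,0,0,0,0],[100,0,0,0,0,0,0]]' 40
python3 err.py 619 229 116
python3 - <<'E'
from station import *;from h import *
a=grab_frame("side")["frame"][120:370,150:450,::-1];cv2.imwrite("pics/s1.png",cv2.resize(a,None,fx=2.4,fy=2.4,interpolation=2))
a=grab_frame("top")["frame"][120:320,150:350,::-1];cv2.imwrite("pics/t1.png",cv2.resize(a,None,fx=2.5,fy=2.5,interpolation=2))
E
```

```text
time_s: 4.5
ee_pos: [620.1, 226.8, 179.2]
orientation: [-3.135, 0.179, -0.005]
wrist_force: [-0.4, -0.2, -0.3]
finger_gap: 86.8
shift tool [-1.5 -2.  63.2] yaw y -96.5 tilt [ 0.003  0.001 -1.   ] pos [620.1 226.8 179.2]
q [ 13.3  17.7  82.7   0.   79.4 109.8] F [-0.4 -0.2 -0.3] tau [-0.01 -0.   -0.08] gap 86.82710770117308 t 4.5
```

View pics/s1.png

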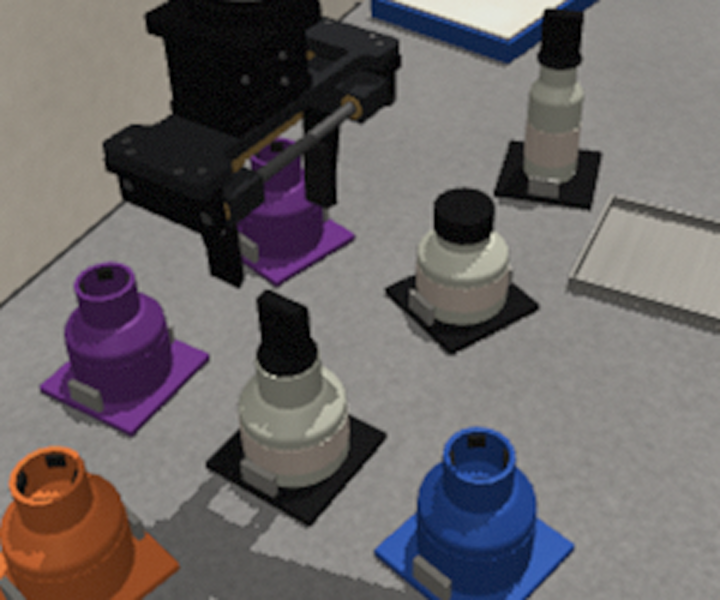

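```bash
python3 - <<'E'
from h import *
p=pickle.load(open("side0.pkl","rb"))
for X in((620,226.8,179.2),(619,229,156)):
    c=p["camera_from_world"]@[*X,1];u=p["camera_matrix"]@c[:3];u=u[:2]/u[2];print(u,(u-[150,120])*2.4)
E
```

```text
[266.44233298 233.85264222] [279.46159915 273.24634132]
[267.38586369 245.68703366] [281.72607285 301.64888078]
```

View pics/t1.png

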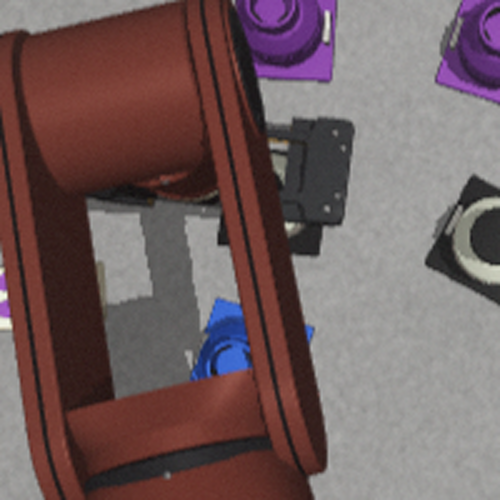

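```bash
python3 - <<'E'
from station import *
from h import *
from scipy.spatial.transform import Rotation as R
p=grab_frame("side")
s=sense();m=R.from_rotvec(s["orientation"]).as_matrix();print(s["ee_pos"])
w=cloud(p)
for y in(-50,50,0):
  for z in (0,-19):
    X=s["ee_pos"]+m@[0,y,z];c=p["camera_from_world"]@[*X,1];u=p["camera_matrix"]@c[:3];u=u[:2]/u[2];print(y,z,X.round(),u.round(1),((u-[150,120])*2.4).round())
# finger cloud
Q=w[120:250,190:320].reshape(-1,3);L=(Q-s["ee_pos"])@m
k=(L[:,2]>-40)&(L[:,2]<25)&(abs(L[:,0])<60)&(abs(L[:,1])<70)&(Q[:,2]>100)
Q=L[k];print(len(Q))
for sg in(-1,1):
    q=Q[Q[:,1]*sg>25];print(sg,len(q),np.percentile(q,[2,50,98],axis=0).round(1).tolist() if len(q) else'')
E
```

```text
[619.71961563 226.72558875 178.74186658]
-50 0 [625. 276. 179.] [246.3 252. ] [231. 317.]
-50 -19 [625. 276. 198.] [245.  242.6] [228. 294.]
50 0 [614. 177. 179.] [285.1 217.8] [324. 235.]
50 -19 [614. 177. 198.] [284.5 208.8] [323. 213.]
0 0 [620. 227. 179.] [266.6 234.1] [280. 274.]
0 -19 [620. 227. 198.] [265.7 224.9] [278. 252.]
227
-1 63 [[-12.3, -54.1, -39.5], [-5.2, -52.6, -35.8], [9.0, -44.0, -30.8]]
1 63 [[-12.4, 41.9, -39.8], [-5.0, 43.5, -35.4], [7.5, 49.9, -30.3]]
```

```bash
python3 - <<'E'
from station import *
from h import *
from scipy.spatial.transform import Rotation as R
p=grab_frame("side")
s=sense();m=R.from_rotvec(s["orientation"]).as_matrix();print(s["ee_pos"],s["finger_gap"])
w=cloud(p)
L=(w-s["ee_pos"])@m
for u in (240,244,248,252): print(u,[(v,L[v,u].round().tolist(),p["frame"][v,u].tolist()) for v in range(214,250,4)])
for u in (280,284,288): print(u,[(v,L[v,u].round().tolist()) for v in range(170,220,5)])
a=p["frame"][100:270,180:350,::-1];cv2.imwrite("pics/s2.png",cv2.resize(cv2.convertScaleAbs(a,alpha=2.2),None,fx=3.5,fy=3.5,interpolation=2))
E
```

```text
[619.49886741 226.6686484  178.35594521] 87.19938077980632
240 [(214, [-38.0, -89.0, -114.0], [9, 10, 12]), (218, [-35.0, -87.0, -106.0], [14, 14, 13]), (222, [-2.0, -57.0, -65.0], [8, 7, 11]), (226, [2.0, -54.0, -53.0], [9, 9, 10]), (230, [4.0, -53.0, -45.0], [7, 8, 8]), (234, [5.0, -53.0, -36.0], [6, 4, 5]), (238, [185.0, 117.0, 179.0], [148, 147, 142]), (242, [177.0, 107.0, 180.0], [146, 144, 141]), (246, [169.0, 98.0, 181.0], [143, 140, 138])]
244 [(214, [-37.0, -81.0, -109.0], [7, 10, 8]), (218, [-37.0, -82.0, -104.0], [11, 11, 13]), (222, [-10.0, -56.0, -68.0], [8, 9, 9]), (226, [-7.0, -54.0, -58.0], [5, 7, 5]), (230, [-4.0, -52.0, -47.0], [13, 9, 12]), (234, [-2.0, -52.0, -39.0], [8, 7, 10]), (238, [177.0, 121.0, 178.0], [111, 110, 107]), (242, [169.0, 112.0, 180.0], [141, 138, 135]), (246, [162.0, 103.0, 181.0], [144, 141, 138])]
248 [(214, [-38.0, -75.0, -106.0], [14, 13, 15]), (218, [-11.0, -49.0, -70.0], [11, 10, 11]), (222, [-11.0, -50.0, -64.0], [14, 12, 14]), (226, [-12.0, -51.0, -58.0], [9, 7, 11]), (230, [-12.0, -52.0, -51.0], [3, 2, 4]), (234, [-11.0, -52.0, -43.0], 
[... 733 characters left out ...]
[2.0, 42.0, -42.0]), (205, [134.0, 202.0, 121.0]), (210, [132.0, 199.0, 132.0]), (215, [132.0, 197.0, 145.0])]
284 [(170, [-6.0, 48.0, -98.0]), (175, [-33.0, 13.0, -117.0]), (180, [-5.0, 47.0, -80.0]), (185, [-8.0, 42.0, -74.0]), (190, [-7.0, 43.0, -64.0]), (195, [-6.0, 43.0, -54.0]), (200, [-6.0, 43.0, -44.0]), (205, [-5.0, 43.0, -34.0]), (210, [133.0, 214.0, 142.0]), (215, [135.0, 215.0, 158.0])]
288 [(170, [-31.0, 25.0, -118.0]), (175, [-34.0, 20.0, -113.0]), (180, [-11.0, 49.0, -81.0]), (185, [-12.0, 47.0, -73.0]), (190, [-11.0, 48.0, -62.0]), (195, [-12.0, 46.0, -54.0]), (200, [-10.0, 47.0, -43.0]), (205, [-11.0, 46.0, -34.0]), (210, [156.0, 257.0, 179.0]), (215, [139.0, 235.0, 173.0])]
```

View pics/s2.png

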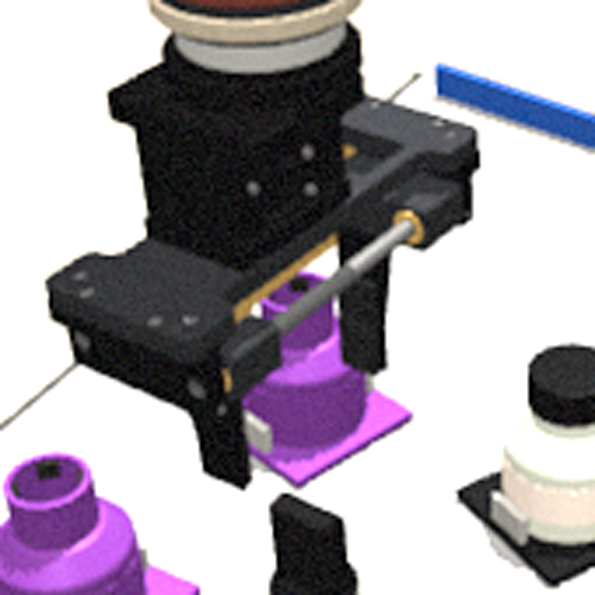

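Lowering a little gives a clean check: the side picture (tips at (246,240) and (286,207)) puts the fingertips about 30 mm above the reported TCP. I'll go down in stages and compare.

```bash
python3 -m handwheel '[[100,-1,-2,20,0,0,0],[100,0,0,20,0,0,0],[100,0,0,10,0,0,0],[100,0,0,0,0,0,0],[100,0,0,0,0,0,0],[100,0,0,0,0,0,0],[100,0,0,0,0,0,0],[100,0,0,0,0,0,0]]'
cat > look.py <<'E'
import sys
from station import *
from h import *
from scipy.spatial.transform import Rotation as R
p=grab_frame("side")
s=sense();m=R.from_rotvec(s["orientation"]).as_matrix();print(s["ee_pos"],s["finger_gap"])
w=cloud(p);L=(w-s["ee_pos"])@m
k=(abs(L[...,0])<14)&(abs(L[...,1])<62)&(abs(L[...,1])>36)&(L[...,2]>-90)&(p["frame"].max(2)<40)&(w[...,2]>60)
for sg in(-1,1):
    q=L[k&(L[...,1]*sg>0)];print(sg,len(q),np.percentile(q,[2,50,98],axis=0).round(1).tolist() if len(q) else'')
a=p["frame"][150:350,170:370,::-1];cv2.imwrite(f"pics/{sys.argv[1]}.png",cv2.resize(cv2.convertScaleAbs(a,alpha=1.8),None,fx=3,fy=3,interpolation=2))
E
python3 look.py s3
```

```text
time_s: 5.7
ee_pos: [618.2, 228.6, 127.2]
orientation: [-3.136, 0.179, -0.001]
wrist_force: [-0.3, 0.7, -0.3]
finger_gap: 86.8
[618.10419862 228.63907796 127.13704297] 87.10582541467005
-1 172 [[-13.2, -55.7, -71.2], [-6.8, -52.9, -48.9], [8.7, -47.5, -33.7]]
1 290 [[-12.8, 41.9, -87.4], [-6.1, 43.9, -57.9], [8.6, 51.5, -33.3]]
```

View pics/s3.png

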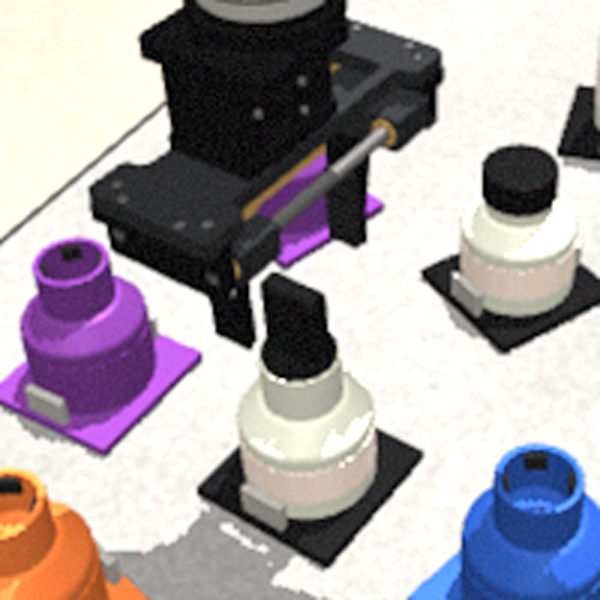

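```bash
python3 -m handwheel '[[100,1,0,12,0,0,0],[100,0,0,12,0,0,0],[100,0,0,6,0,0,0],[100,0,0,6,0,0,0],[100,0,0,0,0,0,0],[100,0,0,0,0,0,0],[100,0,0,0,0,0,0],[100,0,0,0,0,0,0]]'
python3 look.py s4
```

```text
time_s: 6.75
ee_pos: [619.2, 228.5, 91.2]
orientation: [-3.136, 0.179, -0.001]
wrist_force: [-1.3, 0.3, 0.7]
finger_gap: 87.3
[619.14164731 228.51719295  91.15188564] 87.28872037635568
-1 141 [[-13.1, -55.6, -67.0], [-8.1, -52.8, -47.5], [8.6, -46.5, -33.8]]
1 245 [[-12.6, 41.7, -87.7], [-5.5, 43.8, -57.7], [8.2, 51.8, -34.1]]
```

View pics/s4.png

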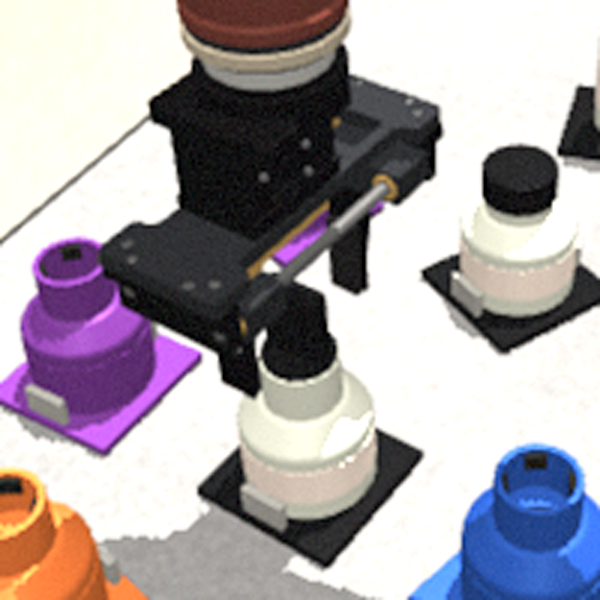

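```bash
python3 -m handwheel '[[100,0,0,5,0,0,0],[0,0,0,0,0,0,0],[0,0,0,0,0,0,0],[0,0,0,0,0,0,0],[0,0,0,0,0,0,0],[0,0,0,0,0,0,0],[0,0,0,0,0,0,0],[0,0,0,0,0,0,0]]' 50
python3 err.py 619 229 86;python3 look.py s5
```

```text
time_s: 7.8
ee_pos: [619.0, 228.5, 85.8]
orientation: [-3.137, 0.179, 0.0]
wrist_force: [-0.8, -0.6, 0.2]
finger_gap: 24.9
shift tool [-0.  -0.5 -0.2] yaw y -96.5 tilt [-0.  0. -1.] pos [619.  228.5  85.8]
q [ 13.4  22.3  87.2   0.   70.5 109.9] F [-0.8 -0.6  0.2] tau [0.01 0.05 0.02] gap 24.887890344852778 t 7.8
[618.99478295 228.46346496  85.86709451] 21.28194050985352
-1 0 
1 0
```

View pics/s5.png

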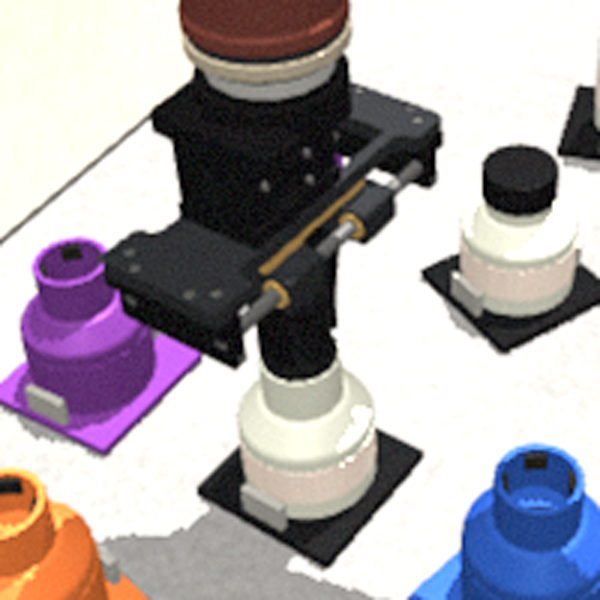

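```bash
python3 -m handwheel '[[0,0,0,0,0,0,0],[0,0,0,0,0,0,0],[0,0,0,0,0,0,0],[0,0,0,0,0,0,0],[0,0,0,0,0,0,0],[0,0,0,0,0,0,0],[0,0,0,0,0,0,0],[0,0,0,0,0,0,0]]'
python3 err.py 619 229 86
```

```text
time_s: 8.85
ee_pos: [619.0, 228.4, 85.8]
orientation: [3.136, -0.179, -0.0]
wrist_force: [-0.6, -0.9, 0.1]
finger_gap: 13.6
shift tool [-0.  -0.6 -0.2] yaw y -96.5 tilt [-0. -0. -1.] pos [619.  228.4  85.8]
q [ 13.4  22.3  87.2  -0.   70.5 109.9] F [-0.6 -0.9  0.1] tau [-0.18  0.13  0.16] gap 13.600051624814713 t 8.85
```

```bash
python3 -m handwheel '[[0,0,0,0,0,0,-5],[0,0,0,-0.5,0,0,-7],[0,0,0,-0.5,0,0,-7],[0,0,0,-0.5,0,0,-7],[0,0,0,-0.5,0,0,-7],[0,0,0,-0.5,0,0,-7],[0,0,0,-0.5,0,0,-5],[0,0,0,0,0,0,0]]'
python3 err.py 619 229 86;python3 look.py s6
```

```text
time_s: 9.85
ee_pos: [618.6, 228.0, 87.6]
orientation: [2.966, 1.033, -0.002]
wrist_force: [2.4, -1.4, -6.6]
finger_gap: 13.4
shift tool [ 0.9 -0.5  1.5] yaw y -51.6 tilt [-0.001 -0.001 -1.   ] pos [618.6 228.   87.6]
q [13.4 22.2 87.1 -0.  70.7 65. ] F [ 2.4 -1.4 -6.6] tau [-0.29 -0.55  0.08] gap 13.400491575916043 t 9.85
[618.62356007 228.0500118   87.59424889] 13.932025338039029
-1 0 
1 0
```

View pics/s6.png

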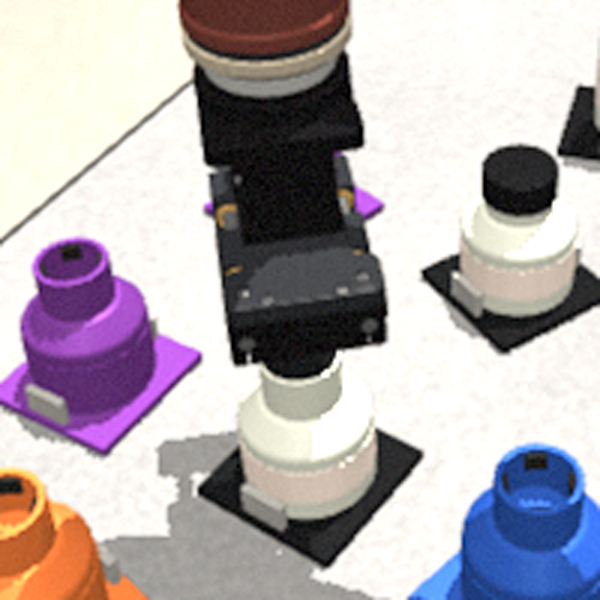

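```bash
python3 -m handwheel '[[0,0,0,-0.5,0,0,5],[0,0,0,-0.5,0,0,7],[0,0,0,-0.5,0,0,7],[0,0,0,-0.7,0,0,7],[0,0,0,-0.7,0,0,7],[0,0,0,-0.7,0,0,7],[0,0,0,-0.7,0,0,5],[0,0,0,0,0,0,0]]'
python3 err.py 619 229 86
```

```text
time_s: 10.9
ee_pos: [618.0, 228.3, 91.8]
orientation: [3.136, -0.18, -0.003]
wrist_force: [0.9, -2.1, -8.9]
finger_gap: 13.7
shift tool [ 0.9 -0.8  5.8] yaw y -96.6 tilt [-0.002 -0.001 -1.   ] pos [618.  228.3  91.8]
q [ 13.4  22.   87.   -0.   71.2 110. ] F [ 0.9 -2.1 -8.9] tau [-0.18 -0.26 -0.08] gap 13.669641904071206 t 10.9
```

```bash
python3 -m handwheel '[[0,0,0,-0.7,0,0,-6],[0,0,0,-0.7,0,0,-7],[0,0,0,-0.7,0,0,-7],[0,0,0,-0.7,0,0,-7],[0,0,0,-0.7,0,0,-7],[0,0,0,-0.7,0,0,-6],[0,0,0,-0.7,0,0,0],[0,0,0,0,0,0,0]]'
python3 look.py s7
python3 -m handwheel '[[0,0,0,-0.8,0,0,6],[0,0,0,-0.8,0,0,7],[0,0,0,-0.8,0,0,7],[0,0,0,-0.8,0,0,7],[0,0,0,-0.8,0,0,7],[0,0,0,-0.8,0,0,6],[0,0,0,0,0,0,0],[0,0,0,0,0,0,0]]'
python3 err.py 619 229 86;python3 look.py s8
```

```text
time_s: 11.9
ee_pos: [618.4, 228.1, 96.8]
orientation: [3.009, 0.903, -0.002]
wrist_force: [4.1, -2.2, -13.2]
finger_gap: 13.6
[618.41388072 228.09524576  96.81021538] 13.384457218441355
-1 0 
1 0 
time_s: 12.95
ee_pos: [619.6, 229.0, 104.3]
orientation: [-3.136, 0.176, -0.003]
wrist_force: [0.5, -0.1, -0.7]
finger_gap: 13.6
shift tool [-0.6  0.1 18.3] yaw y -96.4 tilt [ 0.002  0.001 -1.   ] pos [619.6 229.  104.3]
q [ 13.4  21.3  86.5   0.   72.1 109.8] F [ 0.5 -0.1 -0.7] tau [0.1  0.03 0.03] gap 13.631121099476424 t 12.95
[619.39915374 228.88966461 103.91015371] 13.84072236087352
-1 0 
1 0
```

View pics/s8.png

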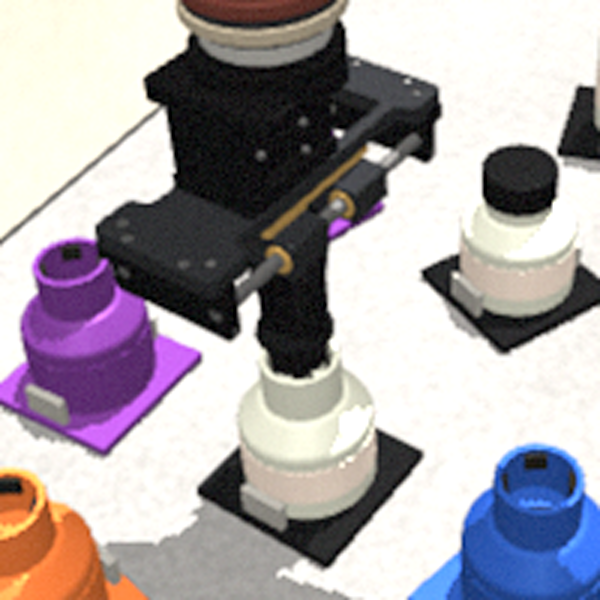

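```bash
python3 -m handwheel '[[0,0,0,-3,0,0,0],[0,0,0,-5,0,0,0],[0,0,0,-12,0,0,0],[0,0,0,-20,0,0,0],[0,0,0,-25,0,0,0],[0,0,0,-25,0,0,0],[0,0,0,-25,0,0,0],[0,0,0,-15,0,0,0]]'
python3 -m handwheel '[[0,-10,23,0,0,0,0],[0,-15,36,0,0,0,0],[0,-15,36,0,0,0,0],[0,-15,36,0,0,0,0],[0,-15,36,0,0,0,0],[0,-15,36,0,0,0,0],[0,-15,36,0,0,0,0],[0,-15,36,0,0,0,0]]'
python3 -m handwheel '[[0,-15,36,0,0,0,0],[0,-12,28,0,0,0,0],[0,-9,19,0,0,0,0],[0,0,0,0,0,0,0],[0,0,0,0,0,0,0],[0,0,0,0,0,0,0],[0,0,0,0,0,0,0],[0,0,0,0,0,0,0]]'
python3 err.py 428 -110 4.8
python3 - <<'E'
from station import *;from h import *
a=grab_frame("side")["frame"][:,:,::-1];cv2.imwrite("pics/s9.png",cv2.convertScaleAbs(a,alpha=1.5))
E
```

```text
time_s: 14.0
ee_pos: [619.9, 228.7, 236.3]
orientation: [-3.135, 0.178, -0.006]
wrist_force: [0.1, -0.4, 0.3]
finger_gap: 13.6
time_s: 15.0
ee_pos: [472.8, -32.7, 233.5]
orientation: [3.136, -0.178, 0.001]
wrist_force: [0.2, -0.7, -0.6]
finger_gap: 13.5
time_s: 16.0
ee_pos: [428.4, -109.7, 232.8]
orientation: [-3.136, 0.177, 0.0]
wrist_force: [-0.1, 1.0, -0.5]
finger_gap: 13.7
shift tool [ -0.3   0.3 228. ] yaw y -96.5 tilt [-0.  0. -1.] pos [ 428.4 -109.7  232.8]
q [-24.6 -14.8 110.1   0.   84.7  71.9] F [-0.1  1.  -0.5] tau [ 0.07 -0.01  0.03] gap 13.744632079078064 t 16.0
```

View pics/s9.png

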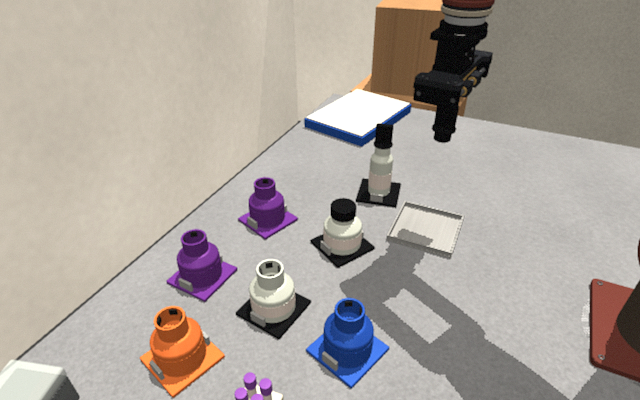

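The bottle at (272,290) is open and its stopper hangs in the jaws at (443,130). Lowering over the tray.

```bash
python3 -m handwheel '[[0,0,0,25,0,0,0],[0,0,0,40,0,0,0],[0,0,0,40,0,0,0],[0,0,0,40,0,0,0],[0,0,0,35,0,0,0],[0,0,0,20,0,0,0],[0,0,0,10,0,0,0],[0,0,0,0,0,0,0]]'
python3 err.py 428 -110 4.8
cat > lk2.py <<'E'
import sys
from station import *;from h import *
p=grab_frame("side");w=cloud(p)
c=w[150:300,370:480].reshape(-1,3);f=p["frame"][150:300,370:480].reshape(-1,3)
k=(f.max(1)<45)&(abs(c[:,0]-428)<28)&(abs(c[:,1]+110)<28)&(c[:,2]>5);q=c[k]
print(len(q),np.percentile(q,[1,50,99],axis=0).round(1).tolist(),q[:,2].min())
a=p["frame"][100:300,350:550,::-1];cv2.imwrite(f"pics/{sys.argv[1]}.png",cv2.resize(cv2.convertScaleAbs(a,alpha=1.8),None,fx=3,fy=3,interpolation=2))
E
python3 lk2.py s10
```

```text
time_s: 17.05
ee_pos: [428.0, -109.9, 22.6]
orientation: [-3.136, 0.179, 0.001]
wrist_force: [-0.8, -0.3, -0.1]
finger_gap: 13.7
shift tool [-0.   0.1 17.8] yaw y -96.5 tilt [-0.001  0.    -1.   ] pos [ 428.  -109.9   22.6]
q [-24.6  -1.  122.    0.   59.1  71.9] F [-0.8 -0.3 -0.1] tau [-0.    0.    0.02] gap 13.740026177300162 t 17.05
412 [[400.5, -128.2, 24.7], [420.6, -96.0, 57.4], [447.6, -83.2, 216.6]] 22.420283748851944
```

View pics/s10.png

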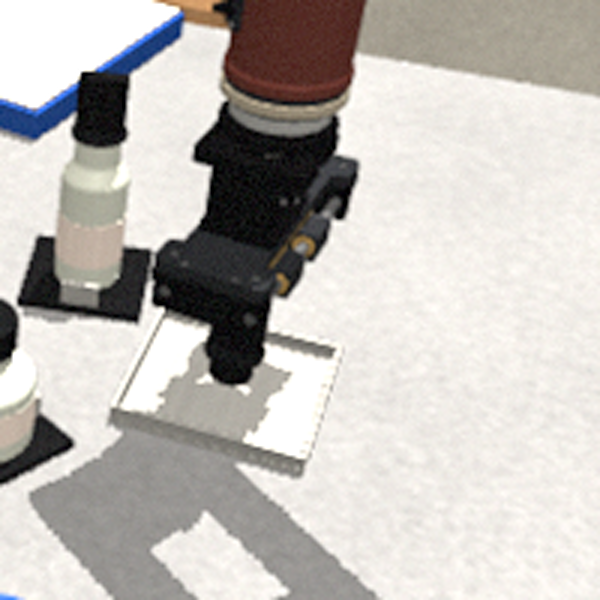

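```bash
python3 -m handwheel '[[0,0,0,5,0,0,0],[0,0,0,4,0,0,0],[0,0,0,3,0,0,0],[0,0,0,2,0,0,0],[0,0,0,1.5,0,0,0],[0,0,0,0.5,0,0,0],[0,0,0,0,0,0,0],[0,0,0,0,0,0,0]]'
python3 err.py 428 -110 4.8; python3 lk2.py s11
```

```text
time_s: 18.1
ee_pos: [428.4, -110.1, 6.9]
orientation: [3.136, -0.179, 0.0]
wrist_force: [-0.1, -0.6, -1.6]
finger_gap: 13.7
shift tool [-0.4 -0.1  2.1] yaw y -96.5 tilt [ 0. -0. -1.] pos [ 428.4 -110.1    6.9]
q [-24.7   0.6 122.4  -0.   57.   71.9] F [-0.1 -0.6 -1.6] tau [ 0.01 -0.01  0.02] gap 13.661712827119 t 18.1
432 [[400.1, -129.0, 8.7], [419.4, -95.8, 44.1], [452.4, -82.7, 219.3]] 6.200958572785908
```

```bash
python3 -m handwheel '[[0,0,0,0.5,0,0,0],[0,0,0,0.5,0,0,0],[0,0,0,0.5,0,0,0],[0,0,0,0.5,0,0,0],[0,0,0,0,0,0,0],[0,0,0,0,0,0,0],[0,0,0,0,0,0,0],[0,0,0,0,0,0,0]]'
python3 err.py 428 -110 4.8
```

```text
time_s: 19.15
ee_pos: [428.3, -110.1, 4.8]
orientation: [-3.136, 0.179, -0.0]
wrist_force: [0.5, 0.1, -1.4]
finger_gap: 13.9
shift tool [-0.3 -0.   0. ] yaw y -96.5 tilt [ 0.  0. -1.] pos [ 428.3 -110.1    4.8]
q [-24.7   0.9 122.4   0.   56.7  71.9] F [ 0.5  0.1 -1.4] tau [-0.02  0.05 -0.07] gap 13.881573761119366 t 19.15
```

No contact yet; another 2 mm.

```bash
python3 -m handwheel '[[0,0,0,0.5,0,0,0],[0,0,0,0.5,0,0,0],[0,0,0,0.5,0,0,0],[0,0,0,0,0,0,0],[0,0,0,0,0,0,0],[0,0,0,0,0,0,0],[0,0,0,0,0,0,0],[0,0,0,0,0,0,0]]'
python3 err.py 428 -110 4.8;python3 lk2.py s12
```

```text
time_s: 20.15
ee_pos: [428.5, -110.1, 4.8]
orientation: [-3.137, 0.178, 0.001]
wrist_force: [-6.5, 1.8, 15.4]
finger_gap: 13.9
shift tool [-0.5 -0.1 -0. ] yaw y -96.5 tilt [-0.  0. -1.] pos [ 428.5 -110.1    4.8]
q [-24.6   0.9 122.4  -0.   56.7  71.9] F [-6.5  1.8 15.4] tau [ 0.58  1.26 -0.01] gap 13.912159415556815 t 20.15
431 [[400.2, -130.2, 7.4], [419.1, -95.6, 43.4], [453.4, -82.4, 217.0]] 5.0816201076122525
```

View pics/s12.png

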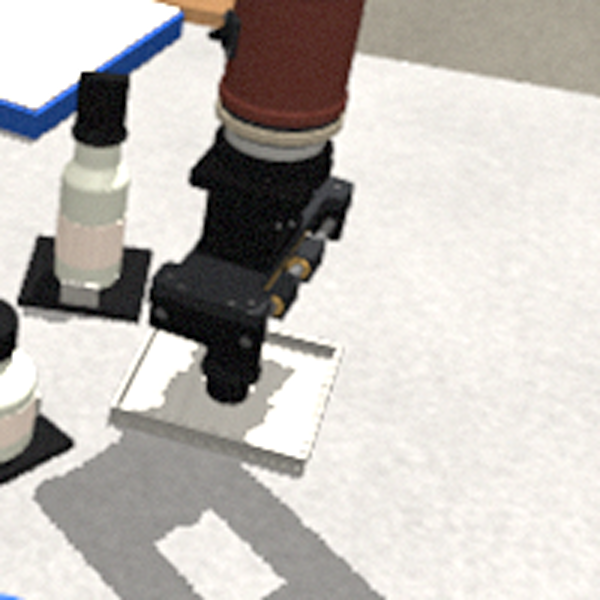

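```bash
python3 -m handwheel '[[0,0,0,-1,0,0,0],[0,0,0,0,0,0,0],[22,0,0,0,0,0,0],[24,0,0,0,0,0,0],[28,0,0,0,0,0,0],[40,0,0,0,0,0,0],[50,0,0,0,0,0,0],[60,0,0,0,0,0,0]]' 10
python3 err.py 428 -110 4.8;python3 lk2.py s13
```

```text
time_s: 21.2
ee_pos: [428.3, -110.1, 4.3]
orientation: [3.137, -0.179, 0.0]
wrist_force: [0.9, 0.3, 0.4]
finger_gap: 46.0
shift tool [-0.3 -0.  -0.5] yaw y -96.5 tilt [ 0. -0. -1.] pos [ 428.3 -110.1    4.3]
q [-24.6   0.9 122.4  -0.   56.6  71.9] F [0.9 0.3 0.4] tau [0.03 0.01 0.01] gap 45.9998429409634 t 21.2
312 [[400.3, -133.1, 7.5], [412.6, -96.6, 142.4], [455.0, -82.1, 217.1]] 6.68403215078979
```

View pics/s13.png

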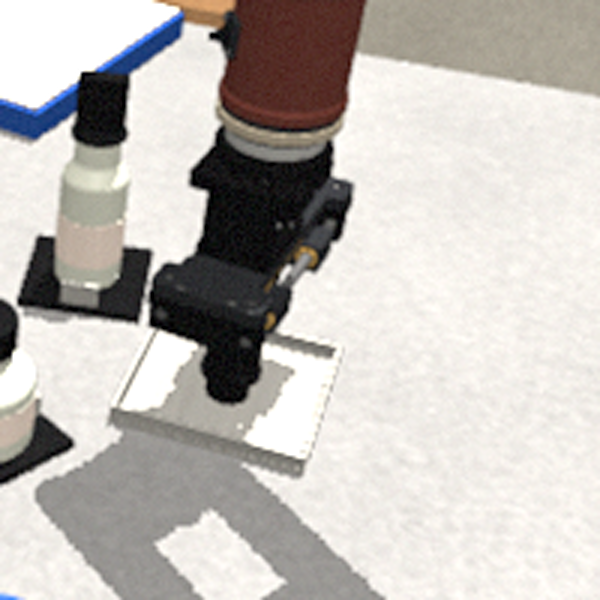

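Released at a 46 mm opening, with no force on the wrist. Opening further and rising straight up.

```bash
python3 -m handwheel '[[75,0,0,0,0,0,0],[75,0,0,0,0,0,0],[75,0,0,-5,0,0,0],[75,0,0,-15,0,0,0],[75,0,0,-35,0,0,0],[75,0,0,-45,0,0,0],[75,0,0,-45,0,0,0],[75,0,0,-45,0,0,0]]' 
python3 -m handwheel '[[75,0,0,-15,0,0,0],[75,0,0,0,0,0,0],[75,0,0,0,0,0,0],[75,0,0,0,0,0,0],[75,0,0,0,0,0,0],[75,0,0,0,0,0,0],[75,0,0,0,0,0,0],[75,0,0,0,0,0,0]]' 
python3 err.py 428 -110 4.8;python3 lk2.py s14
```

```text
time_s: 22.25
ee_pos: [428.3, -110.1, 197.2]
orientation: [3.136, -0.179, 0.003]
wrist_force: [0.9, -0.2, 0.1]
finger_gap: 65.5
time_s: 23.25
ee_pos: [428.3, -110.1, 209.3]
orientation: [3.136, -0.179, -0.0]
wrist_force: [0.4, -0.7, 0.8]
finger_gap: 65.4
shift tool [-3.000e-01 -1.000e-01  2.045e+02] yaw y -96.5 tilt [-0. -0. -1.] pos [ 428.3 -110.1  209.3]
q [-24.7 -14.1 112.   -0.   82.   71.9] F [ 0.4 -0.7  0.8] tau [ 0.01 -0.01 -0.01] gap 65.43934271381373 t 23.25
496 [[410.4, -113.0, 7.6], [428.5, -102.2, 44.6], [447.8, -87.7, 75.9]] 6.459643594073327
```

View pics/s14.png

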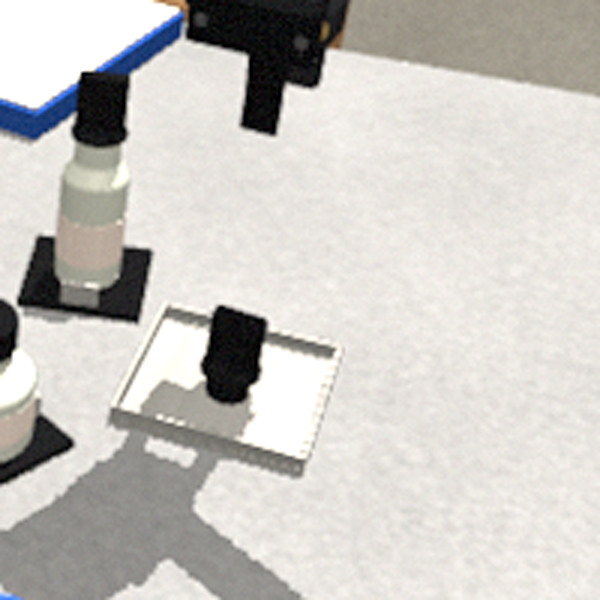

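The stopper stands upright in the tray, around crop (232,355). Its top is at about 76 mm (75 expected). The fingers are clear.

```bash
python3 -c "
from station import *
print(close_job())"
```

```text
the job is handed in; nothing more can be done
None
```

The wide white bottle is open. Its stopper stands upright on its plug end inside the steel tray, released, and the job is handed in at about 23 s of the 54 s allowed.

I gripped the wing and twisted 45° one way and 45° back, pulling up gently. A second pass of 40° each way followed. The pull stayed at about 13 N or less in the readings after each pass. The stopper came free at about 18 mm of lift.

**Last checks:**
- **Stopper:** it is upright in the last picture, with its top at about 76 mm (75 expected). It stands near (428, -110), close to the tray centre I measured at (431, -115).
- **Bottle:** the open mouth is visible in the picture taken while carrying the stopper.
- **Robot:** the fingers are about 160 mm above the stopper, and the wrist force is about zero. The highest wrist force I read was about 17 N, when setting the stopper down.

**Disagreement:** the side camera showed the fingertips about 32 mm higher than the reported TCP all through. I followed the camera for the grasp height. Lowering the stopper from that height, it met the tray floor exactly where it should have.

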